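# Hang the framed medals on the stall's hook and tug-test it

### The job

Take the tall dark wooden frame with the metal bar on its back out of its slotted block and hang it by that bar on the steel hook of the hanging stand. With the gripper still holding it, tug it straight down gently for at least half a second, so the hook carries roughly 0.8 kg in all, the frame's own weight included (well under 1.5 kg at every moment), to confirm that the hook holds it. Then let go and leave it hanging still, without disturbing the other goods on the counter.

Things in the scene. Friction and masses are not known exactly. Their poses are not given: they have to be found in the camera images.
- frame: Dark wooden frame with medals: slab 18 mm thick (x), 120 mm wide (y), 175 mm tall (z). Origin: centre of its underside; z up, medals face -x, back faces +x. Weighs 0.17 to 0.30 kg; can be pinched by its top edge through the thickness. Stands upright in a slot covering its lowest 22 mm.
- bar_mid (a point): Middle of the horizontal steel bar (6 mm diameter, along y, 44 mm free between two end ears 4 mm thick, 10 mm high) on the frame's back; axes as the frame's. It lies 27 mm towards +x and 112 mm up from the frame's origin, 63 mm below the top edge; there is a 15 mm gap between bar and back.
- stand: Wooden stand, fixed. Origin: centre of post's front face, at counter height; z up, its front and the hook point to -x. Base 150 x 160 x 14 mm; post 34 mm wide, top at 206 mm. A cross batten (110 mm wide, 99 to 125 mm high, front face at x = -49 mm) stops the hung frame's lower back, so that it leans a few degrees. Hook: see point hook_place.
- hook_place (a point): Fixed point of the stand 39.5 mm in front of the post, 196.5 mm up: where the bar's middle lies when hung, if the hook is at its middle height. The hook is clamped up to 8 mm above or below that; its true height is not measured: find it by feel. Springy: gives 1 mm down per 3 N. At this x the bar and frame back both clear the upturned end by 4 mm.
- hook_end (a point): Foot of the hook's upturned end at middle height: 50 mm in front of the post, 190 mm up, on the wire's centre line. The hook is 7 mm round steel wire, level from the post to here, then rising so that its tip is 13.5 mm above the centre line. A hung bar lies across the wire between this end and the post, the frame's slab on the far side of the end from the post. A fixed point of the stand.
- block_a: Fixed dark wooden block with a slot, 64 x 100 mm, 28 mm high; slot 21 mm wide along its y, slot floor 6 mm above the counter. The frame stands in it. Origin: centre of the underside.
- block_b: A second block like it; a smaller round-topped plaque stands in it. The two blocks' places may be swapped.
- plaque: Bystander, loose; leave it alone. Wooden plaque with a round top, 18 mm thick, 90 mm wide, 135 mm tall, no bar on its back. Origin: centre of underside.
- seal_a: Bystander, loose; leave it alone. Turned wooden seal handle, 28 mm diameter, 68 mm tall. Origin: centre of underside.
- seal_b: Bystander, loose; leave it alone. Turned wooden seal handle, 28 mm diameter, 68 mm tall. Origin: centre of underside.
- sleeve_a: Bystander, loose; leave it alone. Brass matchbox sleeve, 38 x 56 x 16 mm. Origin: centre of underside.
- sleeve_b: Bystander, loose; leave it alone. Steel matchbox sleeve, 38 x 56 x 16 mm. Origin: centre of underside.
- medal: Bystander, loose; leave it alone. Round brass medal, 50 mm diameter, 6 mm thick. Origin: centre of underside.
- watch: Bystander, loose; leave it alone. Pocket watch, 46 mm diameter, 11 mm thick. Origin: centre of underside.

How it is judged:
By the outcome, as a careful person would: the job done as asked, in the order asked, and still so for the second after the job is handed in, with the robot touching nothing.
It also fails if it takes over 56 s, if anything falls off the work surface, if the arm or the gripper's body presses on something with over 40 N, if the wrist force passes 120 N, or if a joint passes its speed limit or range.

### The arm

A 7-joint arm with a two-finger parallel gripper is mounted at the origin on the work surface. World frame = base frame: x ahead of the robot, y to its left, z up, the work surface at z = 0. Lengths are in mm, angles in rad, forces in N, time in s.
With the tool pointing down it reaches from about 425 to 875 mm from the base axis. Payload 8.4 kg.
Tool frame: the origin (TCP) lies at the very end of the fingers, on their centre line; the grasp point (between the pads) lies 19 mm behind it; z points along the fingers, y is the direction in which the jaws open and shut (so a half turn about z gives the same grasp; the last joint's range is limited). The gripper opens to 87 mm and grips with 3 to 60 N. Pads are 19 mm wide; open, the fingers measure 117 mm over their backs; the gripper's body (75 mm by 190 mm) begins 51 mm behind the grasp point.
Start: joints at [-1.313, 0.333, 0.04, 1.465, -0.013, 1.343, -0.059], TCP at [227.03, 609.033, 222.546] pointing down, gripper open.
Joint ranges: [-2.58, 2.58], [-0.38, 2.09], [-1.3, 1.39], [0.25, 2.4], [-1.5, 4.64], [0.08, 2.09], [-2.65, 2.65]. Speed limits (rad/s): [2.22, 2.22, 2.79, 2.79, 3.14, 3.14, 3.14].

### API

Orientations are given as a unit quaternion [x, y, z, w].
In Python, from bench import manip, camera gives the robot as it stands. The module is installed in compiled form; this text tells all that it offers.
- The arm moves only by the shell command python3 -m jog 'ROWS'. ROWS is a JSON object of lists of equal length, an entry for each row: "delta_pos": the shift along the tool's x, y, z in cm, a list of three; "turn": the turn, a rotation vector about the tool's x, y, z in degrees, a list of three; "gripper": the closure, from 0 (fully open) to 1 (shut). In form: {"delta_pos": [[x, y, z], ...], "turn": [[rx, ry, rz], ...], "gripper": [gripper, ...]}. A call has 1 to 8 rows; each row shifts and turns the commanded pose from where the row before left it, along the tool's axes as they then stand; what a row does not reach is not made up. A row lasts 1/12 s, in which the tool goes at most 41.7 mm and 7.16 degrees, less where a joint would pass 70% of its speed; a pose out of reach is approached as far as the arm can. A call is refused whole if a number of a shift passes 4.17 or a number of a turn 7.16, either way. A call with a gripper value outside its range is refused whole. The fingers move at their own pace and stop on an object; the grip force is fixed at half the most. Time passes only in rows, so rows that do not move let the fingers close. It gives the time, the measured TCP pose, the force and the opening at its end, in the units of the state.
- manip.get_state(): the state, without advancing time (a new reading comes with each control period).
- camera(name): name is "side" or "top" or "wrist"; returns a dict with "frame" (384x512x3 uint8, red, green, blue), "fovy" (degrees; the focal length in pixels is half the picture's height over the tangent of half this angle, whatever the lens; pixels are square), "cx", "cy" (the principal point, pixels), "position" and "orientation" of the camera in the world; the wrist camera has in their place "mount" (4x4, takes a point from camera to tool coordinates, whose origin is the TCP and whose axes are the flange's). Camera axes: x right, y down, z forward; pixel columns grow to the right and rows downward; lengths in mm; the calibration is good to about 2 mm. A picture is of the moment at which its call begins: read the wrist's pose just before it. There is no depth.
- manip.hand_in(): hands the job in, once; it reports no verdict.
The state is a dict: "time": time; "joint_positions": joint angles; "joint_velocities": joint speeds; "tau": joint torques, N m; "eef_pos": TCP position; "tool_rot": TCP orientation; "contact_force": force on the tool from outside, world axes, zero at the start; "torque": the same for the moment, N m; "opening": opening from 0.0 (shut) to 1.0 (fully open).
Only numpy, scipy, OpenCV 4.12 (cv2) and the standard library are available. Lean on these libraries where they do the work, as an engineer would, in place of code of your own. Each camera call takes 0.05 s, during which the arm holds its last target.

## Working session

There is one attempt and no reset: what is moved stays moved. The work goes in short steps, Python scripts to look and compute and a shell command to move; the robot and the scene stay as the last step left them, time stands still between calls to the robot, and variables do not carry over. Pictures are saved under pics/ and viewed, and the job is handed in when it is done.

```bash
mkdir -p pics
python3 - <<'E'
from bench import manip,camera
import cv2,json
s=manip.get_state();print(s)
for n in ["side","top","wrist"]:
    c=camera(n);cv2.imwrite(f"pics/{n}0.png",c["frame"][:,:,::-1])
    print(n,{k:v for k,v in c.items() if k!="frame"})
E
```

```text
{'time': 0.0, 'joint_positions': array([-1.31322712,  0.33390086,  0.03986065,  1.46626183, -0.01337272,
        1.34332033, -0.0584839 ]), 'joint_velocities': array([ 1.05045770e-03,  5.47205745e-04, -6.53908722e-04, -9.02316687e-04,
        1.09605106e-04,  8.62488982e-05, -1.20945380e-03]), 'tau': array([ 1.45757258e-04, -6.56356931e+01,  1.33546136e+00, -4.03795803e+01,
       -5.97134396e-02,  4.52509266e-02,  1.68229517e-04]), 'eef_pos': array([226.87595187, 608.61529915, 221.67022426]), 'tool_rot': array([ 1.77431324e-01,  9.84132849e-01, -8.08651513e-04, -7.86859554e-05]), 'contact_force': array([-0.27225242,  0.4759391 , -0.18863094]), 'torque': array([-0.03093046, -0.01840031,  0.02858752]), 'opening': 1.001090681130078}
side {'fovy': 51.63962741272105, 'cx': 259.2132513064753, 'cy': 189.27320765480238, 'position': array([354.58442732, 620.01600413, 859.33800212]), 'orientation': array([-0.15487703,  0.92416461, -0.3437763 ,  0.06124314])}
top {'fovy': 42.099133212099844, 'cx': 257.53964042722123, 'cy': 194.06163775112915, 'position': array([ 438.20858087,    7.43366373, 1716.6834155 ]), 'orientation': array([-0.69872913,  0.71414644, -0.03021031,  0.02932241])}
wrist {'fovy': 68.71672645200789, 'cx': 253.51432058637806, 'cy': 193.30493436893977, 'mount': array([[-2.00772941e-04, -9.68937600e-01, -2.47305249e-01,
         6.69259345e+01],
       [ 9.99999980e-01, -1.95023401e-04, -4.77443619e-05,
        -7.97091825e-01],
       [-1.96900315e-06, -2.47305253e-01,  9.68937620e-01,
        -1.61956383e+02],
       [ 0.00000000e+00,  0.00000000e+00,  0.00000000e+00,
         1.00000000e+00]])}
```

View pics/side0.png

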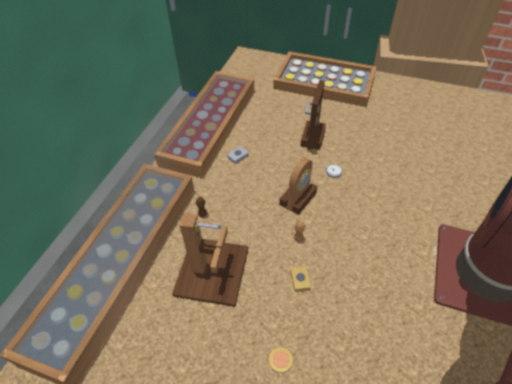

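View pics/top0.png

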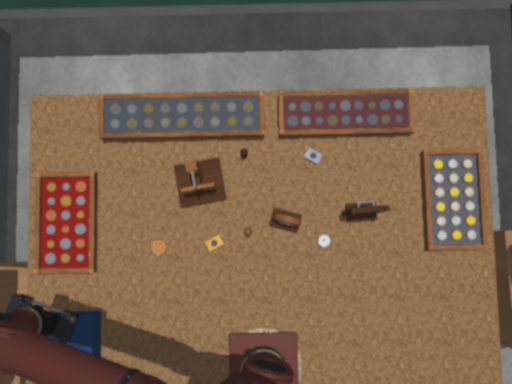

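View pics/wrist0.png

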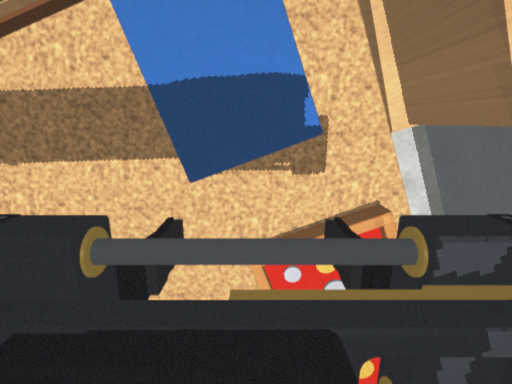

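```bash
cat > h.py <<'E'
import numpy as np,cv2
from scipy.spatial.transform import Rotation as R
from bench import manip,camera
def cam(n):
    s=manip.get_state(); c=camera(n)
    f=192/np.tan(np.radians(c["fovy"])/2)
    K=np.array([[f,0,c["cx"]],[0,f,c["cy"]],[0,0,1]])
    if n=="wrist":
        T=np.eye(4);T[:3,:3]=R.from_quat(s["tool_rot"]).as_matrix();T[:3,3]=s["eef_pos"];T=T@c["mount"];Rm,p=T[:3,:3],T[:3,3]
    else: Rm=R.from_quat(c["orientation"]).as_matrix();p=np.array(c["position"])
    return c["frame"],K,Rm,p
def proj(P,K,Rm,p):
    q=(np.atleast_2d(P)-p)@Rm; q=q@K.T; return q[:,:2]/q[:,2:]
def onz(uv,z,K,Rm,p):
    d=Rm@np.linalg.inv(K)@np.array([uv[0],uv[1],1.]); return p+d*(z-p[2])/d[2]
def crop(fr,x0,y0,x1,y1,k,name):
    cv2.imwrite(name,cv2.resize(fr[y0:y1,x0:x1,::-1],None,fx=k,fy=k,interpolation=cv2.INTER_CUBIC))
E
python3 - <<'E'
from h import *
t=cam("top");s=cam("side")
crop(t[0],165,145,240,215,8,"pics/t_stand.png")
crop(t[0],330,190,400,230,10,"pics/t_frame.png")
crop(s[0],165,190,260,310,5,"pics/s_stand.png")
crop(s[0],285,70,345,155,7,"pics/s_frame.png")
for n,uv in dict(frame=(365,210),stand=(200,183),plaque=(286,220)).items(): print(n,onz(uv,0,*t[1:]))
E
```

```text
frame [ 519.94412098 -365.13619972    0.        ]
stand [625.82992041 201.87008345   0.        ]
plaque [491.48064796 -92.18493777   0.        ]
```

View pics/t_stand.png

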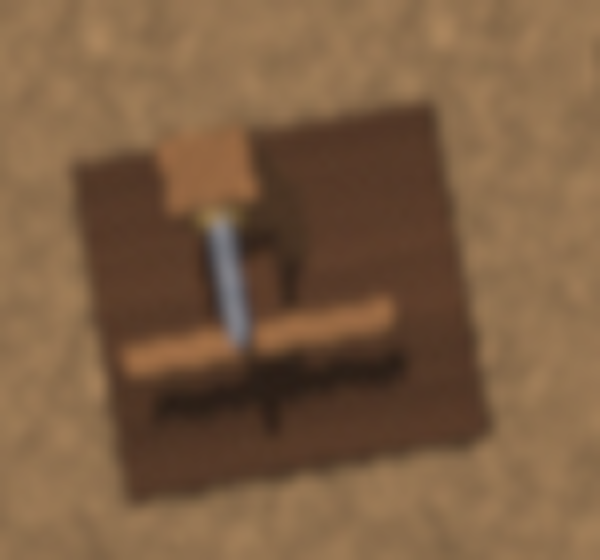

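View pics/t_frame.png

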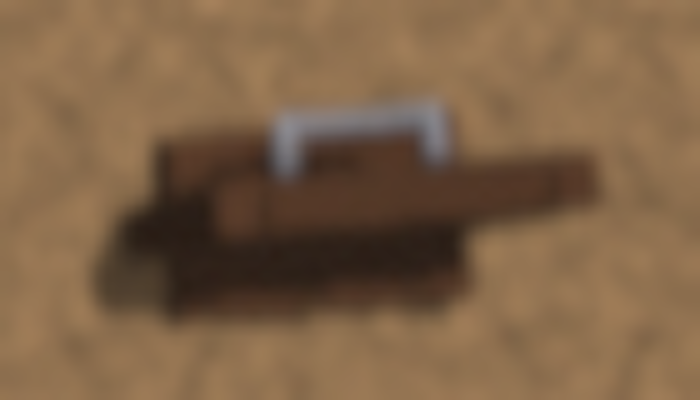

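View pics/s_stand.png

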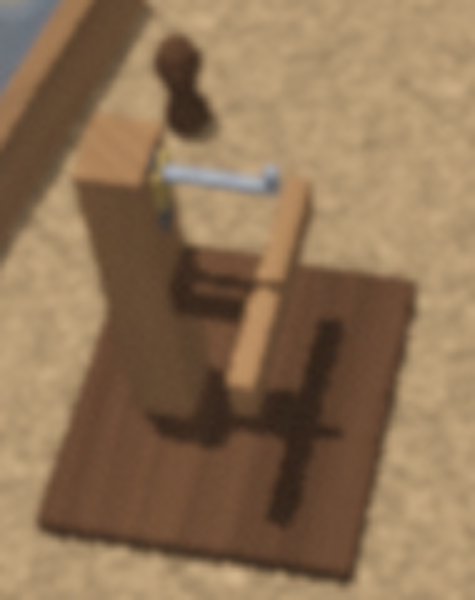

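View pics/s_frame.png

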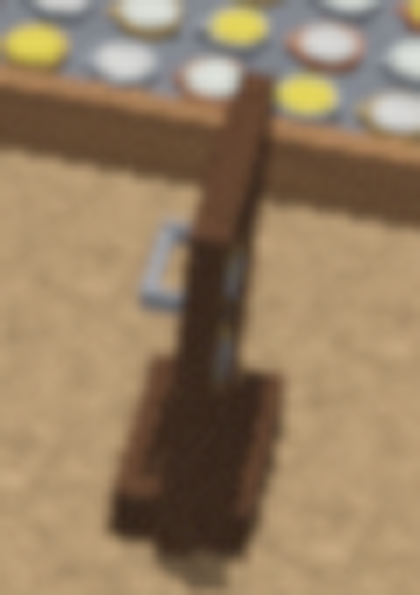

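```bash
cat > fit.py <<'E'
from h import *
from scipy.optimize import least_squares
t=cam("top");s=cam("side")
def tc(l,k,o): return [(a/k+o[0]-.5+.5/k, b/k+o[1]-.5+.5/k) for a,b in l]
def W(P,x,y,a):
    P=np.array(P,float);c,s_=np.cos(a),np.sin(a)
    return np.c_[x+c*P[:,0]-s_*P[:,1], y+s_*P[:,0]+c*P[:,1], P[:,2]]
fl=[(9,60,181),(9,-60,181),(-9,-60,181),(-9,60,181),(27,24,118),(27,-24,118)]
ft=np.array(tc([(214,185),(592,152),(598,203),(220,237),(283,120),(438,105)],10,(330,190)))
fs=np.array(tc([(195,237),(243,73),(270,78),(235,240),(150,300),(165,230)],7,(285,70)))
def r1(q): 
    P=W(fl,q[0],q[1],q[2]); return np.r_[(proj(P,*t[1:])-ft)/0.5,(proj(P,*s[1:])-fs)/.5].ravel()
o=least_squares(r1,[520,-350,0.1],loss="soft_l1")
print("frame",o.x,np.degrees(o.x[2]));print(np.round(o.fun.reshape(-1,2)*.5,1).tolist())
def sp(b): return [(b+75,80,14),(b+75,-80,14),(b-75,-80,14),(b-75,80,14),(0,17,206),(0,-17,206),(-50,0,203.5),(0,0,193)]
st=np.array(tc([(75,165),(432,105),(490,435),(130,500),(165,215),(258,197),(240,343),(218,215)],8,(165,145)))
ss=np.array(tc([(40,522),(350,578),(413,285),(137,185),(163,122),(270,172)],5,(165,190)))
def r2(q):
    P=W(sp(q[3]),*q[:3]); return np.r_[(proj(P,*t[1:])-st)/.5,(proj(P[[0,3,2,4,5,6]],*s[1:])-ss)/.5].ravel()
o=least_squares(r2,[650,200,0.15,0],loss="soft_l1")
print("stand",o.x,np.degrees(o.x[2]));print(np.round(o.fun.reshape(-1,2)*.5,1).tolist())
x=o.x;print("hook_place",W([(-39.5,0,196.5)],*x[:3]))
E
python3 fit.py
```

```text
frame [ 5.14057826e+02 -3.41568357e+02  7.91358136e-02] 4.534148129039155
[[-0.6, 0.0], [0.3, -0.6], [0.4, 0.1], [-0.5, 0.6], [-0.6, 0.9], [-1.3, 0.9], [-0.8, -0.7], [-0.8, -1.3], [1.3, -1.2], [-0.1, -0.2], [-0.3, -0.5], [0.4, -0.1]]
stand [ 6.42086943e+02  2.07096050e+02  1.55363542e-01 -1.58345182e+01] 8.901675240047677
[[-1.8, -0.0], [-0.6, -0.7], [-0.4, 0.8], [-1.5, 0.9], [-0.2, 0.1], [-0.8, 0.4], [-1.3, -0.7], [-0.8, -0.3], [-1.5, -0.7], [0.1, -1.1], [1.4, -1.7], [0.5, -0.4], [0.0, -1.0], [0.1, -0.3]]
hook_place [[603.06270717 200.98384834 196.5       ]]
```

```bash
cat > plan.py <<'E'
import sys,json
from h import *
def plan(wps,yaw_end,vmax=38,nturn=None,start=None,dec=1):
    """wps world points; yaw_end = world angle (deg) of tool y; tool held pointing down"""
    s=manip.get_state(); Rt=R.from_quat(s["tool_rot"]); p=np.array(s["eef_pos"]) if start is None else np.array(start,float)
    M=Rt.as_matrix(); yaw=np.degrees(np.arctan2(M[1,1],M[0,1]))
    pts=[];q=p.copy()
    for w in wps:
        w=np.array(w,float);n=max(1,int(np.ceil(np.linalg.norm(w-q)/vmax)))
        for i in range(1,n+1): pts.append(q+(w-q)*i/n)
        q=w
    N=len(pts); dy=(yaw_end-yaw); N2=nturn or N
    per=round(-dy/N2,2)
    print("yaw now",round(yaw,2),"rows",N,"turn per row",per,"over",N2)
    cur=p.copy();Rc=Rt;out=[]
    for i,w in enumerate(pts):
        d=np.round(Rc.as_matrix().T@(w-cur)/10,dec+1); cur=cur+Rc.as_matrix()@d*10
        tz=per if i<N2 else 0
        Rc=Rc*R.from_rotvec([0,0,np.radians(tz)]); out.append((d.tolist(),tz))
    for i in range(0,N,8):
        print(json.dumps(dict(delta_pos=[o[0] for o in out[i:i+8]],turn=[[0,0,o[1]] for o in out[i:i+8]],gripper=[0]*len(out[i:i+8]))))
    print("end",cur)
E
python3 - <<'E'
from plan import *
plan([(370,480,270),(500,200,270),(530,0,260),(514,-341,245)],4.5)
E
```

```text
yaw now 69.55 rows 30 turn per row 2.17 over 30
{"delta_pos": [[-2.98, -1.18, -0.79], [-3.03, -1.07, -0.8], [-3.06, -0.95, -0.79], [-3.1, -0.84, -0.79], [-3.13, -0.71, -0.8], [-3.15, -0.6, -0.79], [-2.92, -1.8, -0.0], [-2.99, -1.69, 0.0]], "turn": [[0, 0, 2.17], [0, 0, 2.17], [0, 0, 2.17], [0, 0, 2.17], [0, 0, 2.17], [0, 0, 2.17], [0, 0, 2.17], [0, 0, 2.17]], "gripper": [0, 0, 0, 0, 0, 0, 0, 0]}
{"delta_pos": [[-3.05, -1.57, 0.0], [-3.1, -1.46, 0.0], [-3.16, -1.33, 0.0], [-3.21, -1.22, 0.0], [-3.25, -1.1, 0.01], [-3.29, -0.97, -0.0], [-3.32, -0.84, -0.0], [-2.97, -1.61, 0.17]], "turn": [[0, 0, 2.17], [0, 0, 2.17], [0, 0, 2.17], [0, 0, 2.17], [0, 0, 2.17], [0, 0, 2.17], [0, 0, 2.17], [0, 0, 2.17]], "gripper": [0, 0, 0, 0, 0, 0, 0, 0]}
{"delta_pos": [[-3.02, -1.49, 0.16], [-3.07, -1.38, 0.17], [-3.13, -1.26, 0.17], [-3.17, -1.14, 0.17], [-3.21, -1.02, 0.16], [-3.39, -1.7, 0.17], [-3.46, -1.58, 0.17], [-3.5, -1.44, 0.17]], "turn": [[0, 0, 2.17], [0, 0, 2.17], [0, 0, 2.17], [0, 0, 2.17], [0, 0, 2.17], [0, 0, 2.17], [0, 0, 2.17], [0, 0, 2.17]], "gripper": [0, 0, 0, 0, 0, 0, 0, 0]}
{"delta_pos": [[-3.56, -1.3, 0.17], [-3.61, -1.18, 0.16], [-3.65, -1.03, 0.17], [-3.69, -0.9, 0.17], [-3.71, -0.75, 0.17], [-3.75, -0.61, 0.17]], "turn": [[0, 0, 2.17], [0, 0, 2.17], [0, 0, 2.17], [0, 0, 2.17], [0, 0, 2.17], [0, 0, 2.17]], "gripper": [0, 0, 0, 0, 0, 0]}
end [ 514.03715707 -341.01956116  244.97129507]
```

```bash
python3 -m jog '{"delta_pos":[[-3,-1.2,-0.8],[-3,-1.1,-0.8],[-3.1,-1,-0.8],[-3.1,-0.8,-0.8],[-3.1,-0.7,-0.8],[-3.2,-0.6,-0.8],[-2.9,-1.8,0],[-3,-1.7,0]],"turn":[[0,0,2.2],[0,0,2.2],[0,0,2.2],[0,0,2.2],[0,0,2.2],[0,0,2.2],[0,0,2.2],[0,0,2.2]],"gripper":[0,0,0,0,0,0,0,0]}'
python3 -m jog '{"delta_pos":[[-3.1,-1.6,0],[-3.1,-1.5,0],[-3.2,-1.3,0],[-3.2,-1.2,0],[-3.3,-1.1,0],[-3.3,-1,0],[-3.3,-0.8,0],[-3,-1.6,0.2]],"turn":[[0,0,2.2],[0,0,2.2],[0,0,2.2],[0,0,2.2],[0,0,2.2],[0,0,2.2],[0,0,2.2],[0,0,2.2]],"gripper":[0,0,0,0,0,0,0,0]}'
python3 - <<'E'
from plan import *
plan([(530,0,260),(514,-341,245)],4.5)
# wrist sees stand?
E
```

```text
time: 1.02
eef_pos: [399.8, 415.7, 270.9]
tool_rot: [0.327, 0.945, 0.0, 0.0]
contact_force: [0.5, -0.5, 0.8]
opening: 0.997
time: 1.68
eef_pos: [505.7, 162.5, 268.9]
tool_rot: [0.468, 0.884, 0.0, 0.0]
contact_force: [0.8, -0.4, 0.3]
opening: 0.998
yaw now 34.23 rows 14 turn per row 2.12 over 14
{"delta_pos": [[-2.96, -1.43, 0.18], [-3.01, -1.31, 0.17], [-3.06, -1.21, 0.18], [-3.1, -1.09, 0.18], [-3.14, -0.97, 0.18], [-3.4, -1.69, 0.16], [-3.46, -1.55, 0.17], [-3.52, -1.43, 0.16]], "turn": [[0, 0, 2.12], [0, 0, 2.12], [0, 0, 2.12], [0, 0, 2.12], [0, 0, 2.12], [0, 0, 2.12], [0, 0, 2.12], [0, 0, 2.12]], "gripper": [0, 0, 0, 0, 0, 0, 0, 0]}
{"delta_pos": [[-3.56, -1.29, 0.17], [-3.61, -1.16, 0.16], [-3.65, -1.03, 0.17], [-3.69, -0.89, 0.17], [-3.72, -0.76, 0.16], [-3.74, -0.62, 0.17]], "turn": [[0, 0, 2.12], [0, 0, 2.12], [0, 0, 2.12], [0, 0, 2.12], [0, 0, 2.12], [0, 0, 2.12]], "gripper": [0, 0, 0, 0, 0, 0]}
end [ 513.97674195 -341.01389763  244.97140664]
```

```bash
python3 -m jog '{"delta_pos":[[-3,-1.4,0.2],[-3,-1.3,0.2],[-3.1,-1.2,0.2],[-3.1,-1.1,0.2],[-3.1,-1,0.2],[-3.4,-1.7,0.2],[-3.5,-1.5,0.2],[-3.5,-1.4,0.1]],"turn":[[0,0,2.1],[0,0,2.1],[0,0,2.1],[0,0,2.1],[0,0,2.1],[0,0,2.1],[0,0,2.1],[0,0,2.1]],"gripper":[0,0,0,0,0,0,0,0]}'
python3 -m jog '{"delta_pos":[[-3.6,-1.3,0.2],[-3.6,-1.2,0.2],[-3.6,-1,0.2],[-3.7,-0.9,0.2],[-3.7,-0.8,0.1],[-3.7,-0.6,0.1],[0,0,0],[0,0,0]],"turn":[[0,0,2.1],[0,0,2.1],[0,0,2.1],[0,0,2.1],[0,0,2.1],[0,0,2.3],[0,0,0],[0,0,0]],"gripper":[0,0,0,0,0,0,0,0]}'
python3 - <<'E'
from h import *
w=cam("wrist");cv2.imwrite("pics/w1.png",w[0][:,:,::-1])
s=manip.get_state();M=R.from_quat(s["tool_rot"]).as_matrix();print(s["time"],s["eef_pos"],M.round(3).tolist(),s["contact_force"])
np.save("w1.npy",np.array([*w[1].ravel(),*w[2].ravel(),*w[3]]))
E
```

```text
time: 2.35
eef_pos: [524.9, -114.1, 253.6]
tool_rot: [0.592, 0.806, 0.0, 0.0]
contact_force: [0.2, -0.1, 0.8]
opening: 1.001
time: 3.02
eef_pos: [513.9, -341.9, 243.3]
tool_rot: [0.679, 0.734, -0.001, -0.0]
contact_force: [0.9, 1.0, 0.4]
opening: 1.001
3.0667 [ 514.90216492 -339.81383967  243.28824913] [[-0.081, 0.997, -0.001], [0.997, 0.081, -0.0], [-0.0, -0.001, -1.0]] [0.91457709 1.00854627 0.09301746]
```

View pics/w1.png

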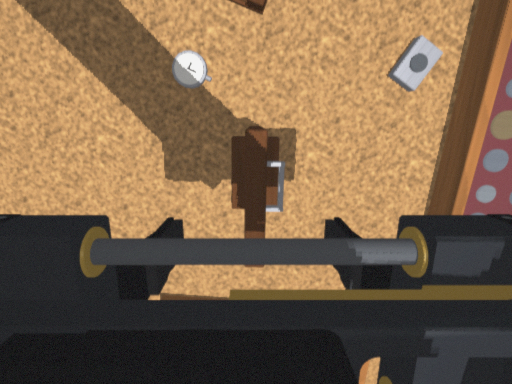

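Run:
```python
from h import *
a=np.load("w1.npy");K,Rm,p=a[:9].reshape(3,3),a[9:18].reshape(3,3),a[18:]
im=cv2.imread("pics/w1.png")
crop(im[:,:,::-1],215,110,310,285,4,"pics/w1c.png")
c=np.array([514.06,-341.57]);t=.079
for l in [(9,60),(9,-60),(-9,-60),(-9,60)]:
    P=[c[0]+np.cos(t)*l[0]-np.sin(t)*l[1],c[1]+np.sin(t)*l[0]+np.cos(t)*l[1],181];print(l,proj(P,K,Rm,p).round(1))
```

```text
(9, 60) [[265.4 129.5]]
(9, -60) [[264.2 268.6]]
(-9, -60) [[243.8 268.6]]
(-9, 60) [[242.3 129.6]]
```

View pics/w1c.png

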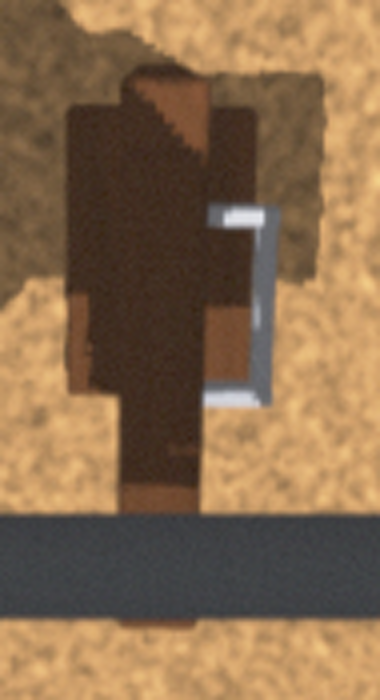

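```bash
python3 -m jog '{"delta_pos":[[0,0.1,2],[0,0,3],[0,0,2],[0,0,1.5],[0,0,1],[0,0,0],[0,0,0]],"turn":[[0,0,0.9],[0,0,0],[0,0,0],[0,0,0],[0,0,0],[0,0,0],[0,0,0]],"gripper":[0,0,0,0,0,0,0]}'
python3 - <<'E'
from h import *
s=manip.get_state();M=R.from_quat(s["tool_rot"]).as_matrix();print(s["time"],s["eef_pos"],M.round(4).tolist(),s["contact_force"])
w=cam("wrist");cv2.imwrite("pics/w2.png",w[0][:,:,::-1])
E
```

```text
time: 3.65
eef_pos: [516.8, -338.1, 148.9]
tool_rot: [0.682, 0.731, 0.0, -0.0]
contact_force: [-0.4, -0.4, 1.1]
opening: 0.999
3.65 [ 516.82652442 -338.06319107  148.92150296] [[-0.0687, 0.9976, 0.0001], [0.9976, 0.0687, 0.0004], [0.0004, 0.0001, -1.0]] [-0.39266118 -0.43452078  1.14861426]
```

View pics/w2.png

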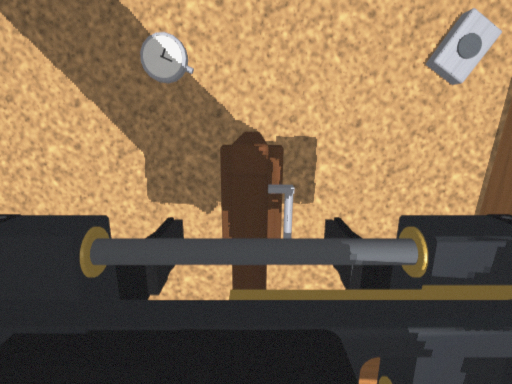

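```bash
python3 -m jog '{"delta_pos":[[0,-0.1,0],[0,0,0],[0,0,0],[0,0,0],[0,0,0],[0,0,0],[0,0,0],[0,0,0]],"turn":[[0,0,0],[0,0,0],[0,0,0],[0,0,0],[0,0,0],[0,0,0],[0,0,0],[0,0,0]],"gripper":[0.3,0.5,1,1,1,1,1,1]}'
python3 -m jog '{"delta_pos":[[0,0,0],[0,0,0],[0,0,0],[0,0,0]],"turn":[[0,0,0],[0,0,0],[0,0,0],[0,0,0]],"gripper":[1,1,1,1]}'
python3 - <<'E'
from h import *
s=manip.get_state();M=R.from_quat(s["tool_rot"]).as_matrix();print(s["time"],s["eef_pos"],M.round(4).tolist(),s["contact_force"],s["torque"],s["opening"]*87)
E
```

```text
time: 4.37
eef_pos: [515.3, -339.1, 148.6]
tool_rot: [0.683, 0.73, -0.0, -0.0]
contact_force: [0.2, 0.4, -0.9]
opening: 0.479
time: 4.7
eef_pos: [515.3, -339.1, 148.5]
tool_rot: [0.683, 0.731, -0.0, -0.0]
contact_force: [0.6, 0.7, -0.2]
opening: 0.204
4.7 [ 515.30561971 -339.07692154  148.54226775] [[-0.0673, 0.9977, -0.0001], [0.9977, 0.0673, -0.0001], [-0.0001, -0.0001, -1.0]] [ 0.63751338  0.65676579 -0.22778383] [-0.06469135  0.05873985 -0.07342168] 17.760099231546054
```

```bash
python3 -m jog '{"delta_pos":[[0,0,0],[0,0,0],[0,0,-0.3],[0,0,-0.7],[0,0,-1],[0,0,-1.5],[0,0,-2],[0,0,-2.5]],"turn":[[0,0,0],[0,0,0],[0,0,0],[0,0,0],[0,0,0],[0,0,0],[0,0,0],[0,0,0]],"gripper":[1,1,1,1,1,1,1,1]}'
python3 -m jog '{"delta_pos":[[0,0,-3],[0,0,-3],[0,0,-1.5],[0,0,0]],"turn":[[0,0,0],[0,0,0],[0,0,0],[0,0,0]],"gripper":[1,1,1,1]}'
python3 - <<'E'
from h import *
w=cam("wrist");cv2.imwrite("pics/w3.png",w[0][:,:,::-1])
s=manip.get_state();M=R.from_quat(s["tool_rot"]).as_matrix();print(s["time"],s["eef_pos"],M.round(4).tolist(),s["contact_force"],s["torque"],s["opening"]*87)
from plan import plan
plan([(530,-60,302),(500,100,302),(516,187.5,302)],8.9)
E
```

```text
time: 5.37
eef_pos: [514.7, -338.8, 229.3]
tool_rot: [0.683, 0.73, -0.0, -0.001]
contact_force: [0.5, 0.0, -1.4]
opening: 0.199
time: 5.7
eef_pos: [516.2, -340.4, 308.5]
tool_rot: [0.683, 0.73, 0.001, 0.003]
contact_force: [0.7, -1.4, -1.3]
opening: 0.205
5.75 [ 515.76753827 -339.87111993  305.95810555] [[-0.0669, 0.9978, 0.0034], [0.9978, 0.067, -0.0016], [-0.0018, 0.0033, -1.0]] [ 0.16265536 -0.09710953 -2.92501347] [-0.13728906  0.02214553  0.03385741] 17.779915247961267
yaw now 3.84 rows 16 turn per row -0.32 over 16
{"delta_pos": [[3.48, 0.41, 0.04], [3.48, 0.43, 0.05], [3.47, 0.45, 0.04], [3.47, 0.47, 0.05], [3.47, 0.49, 0.04], [3.46, 0.51, 0.05], [3.47, 0.53, 0.04], [3.46, 0.55, 0.05]], "turn": [[0, 0, -0.32], [0, 0, -0.32], [0, 0, -0.32], [0, 0, -0.32], [0, 0, -0.32], [0, 0, -0.32], [0, 0, -0.32], [0, 0, -0.32]], "gripper": [0, 0, 0, 0, 0, 0, 0, 0]}
{"delta_pos": [[3.24, -0.24, -0.01], [3.25, -0.23, -0.01], [3.25, -0.2, -0.01], [3.25, -0.18, -0.0], [3.25, -0.17, -0.01], [2.82, 0.93, -0.0], [2.81, 0.95, -0.0], [2.8, 0.97, -0.01]], "turn": [[0, 0, -0.32], [0, 0, -0.32], [0, 0, -0.32], [0, 0, -0.32], [0, 0, -0.32], [0, 0, -0.32], [0, 0, -0.32], [0, 0, -0.32]], "gripper": [0, 0, 0, 0, 0, 0, 0, 0]}
end [516.02057843 187.49733614 302.02367633]
```

View pics/w3.png

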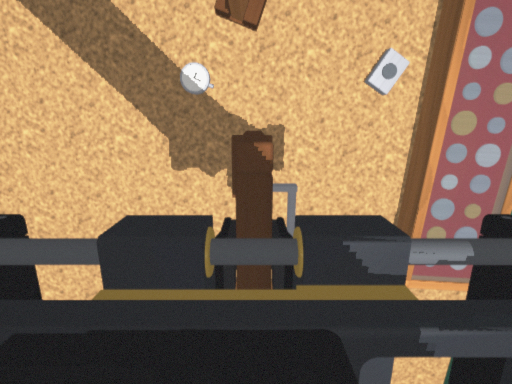

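```bash
python3 -m jog '{"delta_pos":[[2,0.2,0],[3,0.4,0],[3.5,0.5,0],[3.5,0.5,0],[3.5,0.5,0],[3.5,0.5,0],[3.5,0.5,0],[3.5,0.5,0]],"turn":[[0,0,-0.3],[0,0,-0.3],[0,0,-0.3],[0,0,-0.3],[0,0,-0.3],[0,0,-0.3],[0,0,-0.3],[0,0,-0.3]],"gripper":[1,1,1,1,1,1,1,1]}'
python3 -m jog '{"delta_pos":[[3.5,0.3,0],[3.5,-0.2,0],[3.5,-0.2,0],[3.2,-0.2,0],[3.2,-0.2,0],[2.8,0.3,0],[2.8,0.3,0],[2.5,0,0]],"turn":[[0,0,-0.3],[0,0,-0.3],[0,0,-0.3],[0,0,-0.3],[0,0,-0.3],[0,0,-0.3],[0,0,-0.3],[0,0,-0.3]],"gripper":[1,1,1,1,1,1,1,1]}'
python3 - <<'E'
from plan import *
plan([(516,187.5,302)],8.9)
E
```

```text
time: 6.42
eef_pos: [527.7, -75.1, 302.6]
tool_rot: [0.667, 0.745, -0.0, -0.0]
contact_force: [0.8, 0.5, -1.6]
opening: 0.206
time: 7.08
eef_pos: [497.2, 173.1, 302.3]
tool_rot: [0.651, 0.759, -0.001, -0.0]
contact_force: [0.4, -0.1, -2.1]
opening: 0.203
yaw now 8.73 rows 1 turn per row -0.17 over 1
{"delta_pos": [[1.14, 2.08, 0.03]], "turn": [[0, 0, -0.17]], "gripper": [0]}
end [516.04007213 187.51718016 301.97926459]
```

```bash
python3 -m jog '{"delta_pos":[[0.5,1,0],[0,0.6,0],[0,0,0],[0,0,0]],"turn":[[0,0,-0.2],[0,0,0],[0,0,0],[0,0,0]],"gripper":[1,1,1,1]}'
python3 - <<'E'
from h import *
w=cam("wrist");t=cam("top");s=cam("side")
cv2.imwrite("pics/w4.png",w[0][:,:,::-1])
crop(t[0],150,130,250,230,6,"pics/t4.png")
crop(s[0],150,140,290,310,3.5,"pics/s4.png")
F=[]
for i in range(5):
    q=manip.get_state();F.append(q["contact_force"]);camera("top")
print(q["time"],q["eef_pos"],R.from_quat(q["tool_rot"]).as_matrix().round(4).tolist(),np.mean(F,0),np.std(F,0))
np.savez("v4.npz",**{f"{n}{i}":c[i] for n,c in dict(w=w,t=t,s=s).items() for i in range(4)})
E
```

```text
time: 7.42
eef_pos: [513.3, 177.0, 302.9]
tool_rot: [0.651, 0.759, -0.001, 0.0]
contact_force: [0.4, -0.7, -1.9]
opening: 0.2
7.7667 [513.12999797 178.2647012  303.71558185] [[-0.1534, 0.9882, 0.0001], [0.9882, 0.1534, 0.0003], [0.0003, 0.0002, -1.0]] [-0.03841316 -0.05458384 -2.54380242] [0.24929059 0.55456428 0.08200006]
```

View pics/w4.png

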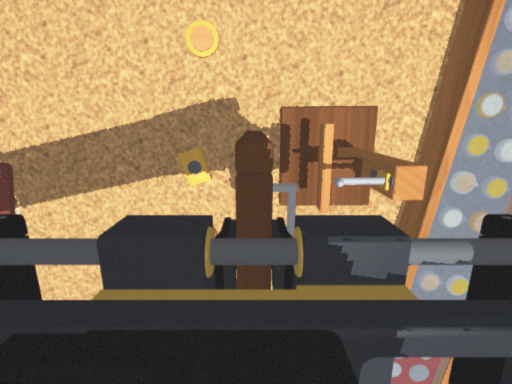

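View pics/t4.png

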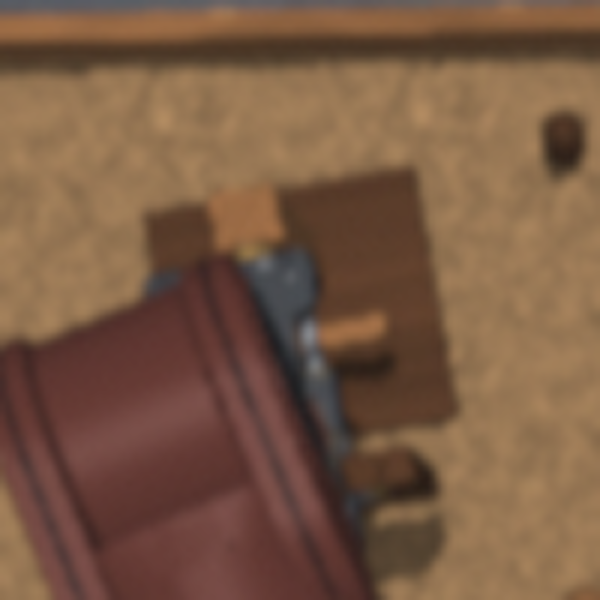

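View pics/s4.png

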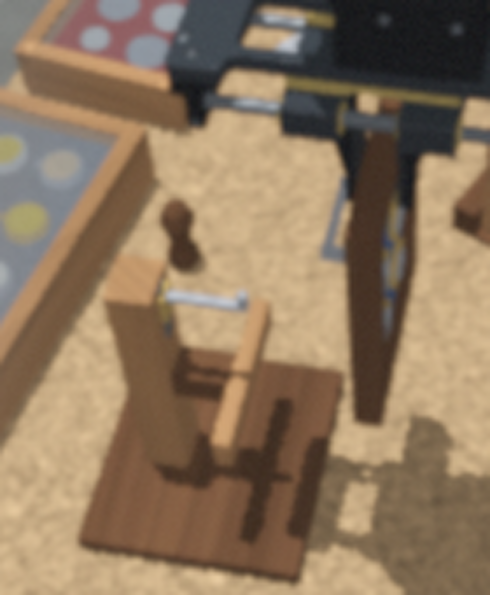

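Run:
```python
from h import *
im=cv2.imread("pics/w4.png")[:,:,::-1]
crop(im,270,95,435,215,4.8,"pics/w4c.png")
crop(im,225,120,310,220,6,"pics/w4d.png")
```

```text
(no output)
```

View pics/w4c.png

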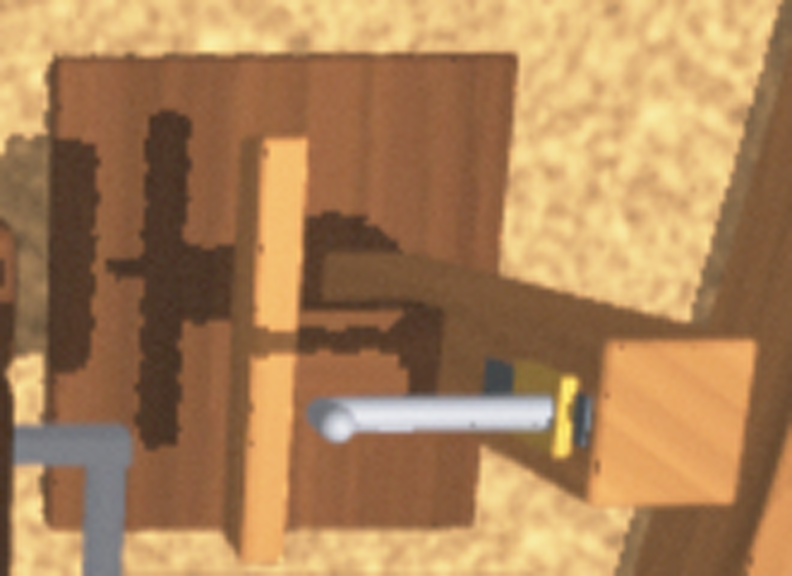

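View pics/w4d.png

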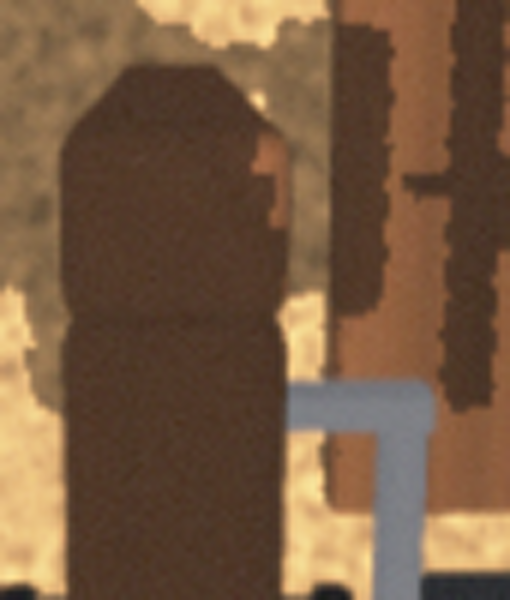

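```bash
cat > fit2.py <<'E'
from h import *
from scipy.optimize import least_squares
v=np.load("v4.npz");K,Rm,p=v["w1"],v["w2"],v["w3"]
def W(P,x,y,a):
    P=np.array(P,float);c,s_=np.cos(a),np.sin(a)
    return np.c_[x+c*P[:,0]-s_*P[:,1], y+s_*P[:,0]+c*P[:,1], P[:,2]]
k=4.8
obs=np.array([(a/k+270-.5+.5/k,b/k+95-.5+.5/k) for a,b in [(605,340),(588,500),(757,340),(738,505),(52,58),(517,55),(48,528),(474,528),(258,140),(242,560),(338,425),(575,415)]])
def pts(q): 
    b,pd,dh=q[3:]
    return [(0,17,206),(0,-17,206),(pd,17,206),(pd,-17,206),(b-75,80,14),(b+75,80,14),(b-75,-80,14),(b+75,-80,14),(-49,55,125),(-49,-55,125),(-50,0,201+dh),(-3,0,192+dh)]
def r(q): return (proj(W(pts(q),*q[:3]),K,Rm,p)-obs).ravel()
o=least_squares(r,[642,207,.155,-15.8,34,0],loss="soft_l1")
print(o.x,np.degrees(o.x[2]));print(o.fun.reshape(-1,2).round(1).tolist())
q=manip.get_state();M=R.from_quat(q["tool_rot"]).as_matrix();print(q["eef_pos"])
# bar junction prediction
print("bar pred",proj(q["eef_pos"]+M@np.array([24,27,30.5]),K,Rm,p), "obs",(403/6+225-.4,405/6+120-.4))
print("slab top edges pred",proj(q["eef_pos"]+M@np.array([60,9,-33]),K,Rm,p),proj(q["eef_pos"]+M@np.array([60,-9,-33]),K,Rm,p),"obs",(290/6+225-.4,150/6+120),(62/6+225-.4,150/6+120))
x=o.x;tgt=W([(-66.5,0,0)],*x[:3])[0];print("TCP target xy",tgt[:2],"tool delta",(M.T@np.r_[(tgt-q["eef_pos"])[:2],0]).round(1))
E
python3 fit2.py
```

```text
[ 6.42155538e+02  2.07307012e+02  1.65170307e-01 -1.56260507e+01
  2.95090023e+01  6.69551281e+00] 9.463561513571259
[[0.3, -0.5], [-0.2, 1.5], [0.5, -0.9], [-0.5, 0.0], [-0.4, -0.6], [0.6, -1.4], [-0.6, 1.3], [0.3, 0.2], [0.5, -0.9], [-0.4, 0.9], [1.2, 0.8], [-2.3, 0.2]]
[513.14860264 178.3651085  303.69658797]
bar pred [[292.48143501 182.24787941]] obs (291.7666666666667, 187.1)
slab top edges pred [[273.70901107 133.34102355]] [[233.37436326 133.4252701 ]] obs (272.93333333333334, 145.0) (234.93333333333334, 145.0)
TCP target xy [576.56057826 196.3730604 ] tool delta [ 8.1 65.4  0. ]
```

```bash
python3 -m jog '{"delta_pos":[[0.3,1,0],[0.3,1.5,0],[0.3,1.5,0],[0.3,1.5,0.5],[0,1,1],[0,0,1.5],[0,0,1.4],[0,0,0]],"turn":[[0,0,-0.2],[0,0,-0.2],[0,0,0],[0,0,0],[0,0,0],[0,0,0],[0,0,0],[0,0,0]],"gripper":[1,1,1,1,1,1,1,1]}'
python3 -m jog '{"delta_pos":[[0,0,0],[0,0,0]],"turn":[[0,0,0],[0,0,0]],"gripper":[1,1]}'
python3 - <<'E'
from h import *
w=cam("wrist");t=cam("top");s=cam("side")
q=manip.get_state()
cv2.imwrite("pics/w5.png",w[0][:,:,::-1])
crop(w[0],220,110,380,230,5,"pics/w5c.png")
crop(s[0],190,190,270,290,6,"pics/s5.png")
print(q["time"],q["eef_pos"],R.from_quat(q["tool_rot"]).as_matrix().round(4).tolist(),q["contact_force"])
np.savez("v5.npz",**{f"{n}{i}":c[i] for n,c in dict(w=w,t=t,s=s).items() for i in range(4)})
E
```

```text
time: 8.48
eef_pos: [574.8, 200.7, 256.3]
tool_rot: [0.648, 0.762, -0.002, -0.001]
contact_force: [-0.3, 0.5, -2.5]
opening: 0.204
time: 8.65
eef_pos: [576.0, 201.0, 260.4]
tool_rot: [0.648, 0.762, 0.0, 0.0]
contact_force: [0.5, -0.8, -1.1]
opening: 0.204
8.8 [575.94475612 200.99786056 260.66751297] [[-0.161, 0.987, 0.0015], [0.987, 0.161, 0.0008], [0.0006, 0.0016, -1.0]] [-0.15012501 -0.04607878 -2.26403696]
```

View pics/w5.png

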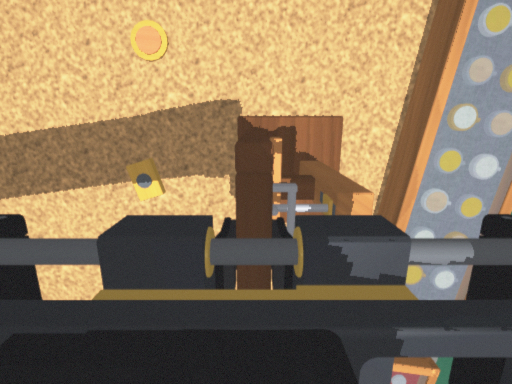

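View pics/w5c.png

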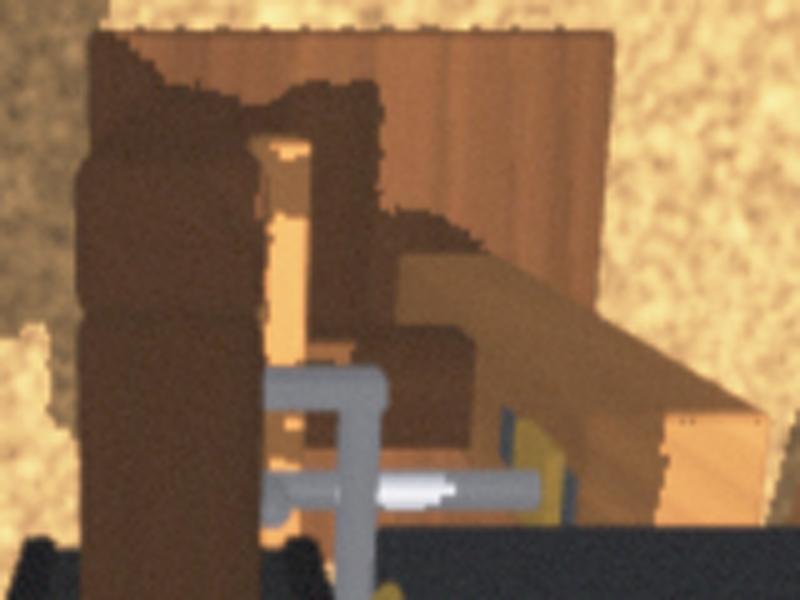

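View pics/s5.png

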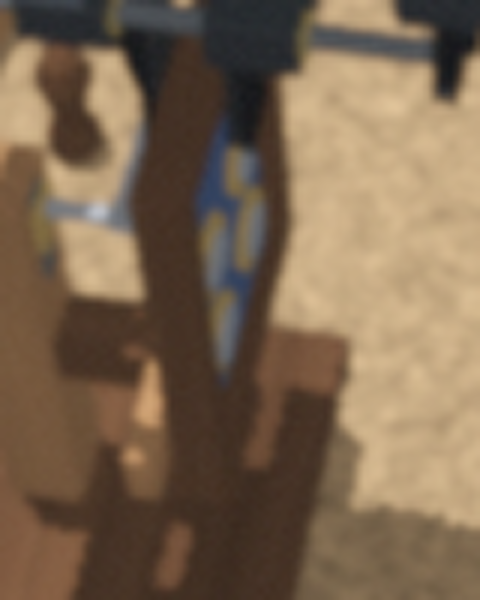

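Run:
```python
from h import *
v=np.load("v5.npz");c=(v["w1"],v["w2"],v["w3"])
q=manip.get_state();M=R.from_quat(q["tool_rot"]).as_matrix();e=q["eef_pos"]
f=lambda a,b:(a/5+220-.4,b/5+110-.4)
tl=lambda P:(M.T@(P-e)).round(1)
for dh in (-8,0,8):
    print(dh,"tip",tl(onz(f(275,503),200+dh,*c)),"wire@post clamp",tl(onz(f(575,490),192+dh,*c)))
print("bar",tl(onz(f(359,388),e[2]-30.5,*c)))
print("post front z206",tl(onz(f(662,470),206,*c)))
print("batten front z125?",tl(onz(f(312,145),125,*c)))
x=[642.16,207.3,.160]
a=x[2];h=np.array([x[0]-39.5*np.cos(a),x[1]-39.5*np.sin(a),196.5]);print("hook_place in tool",tl(h))
h=np.array([x[0]-50*np.cos(a),x[1]-50*np.sin(a),201]);print("hook end in tool",tl(h))
```

```text
-8 tip [-7.4 18.  68.7] wire@post clamp [-7.6 71.8 76.8]
0 tip [-4.9 17.3 60.7] wire@post clamp [-5.1 69.4 68.8]
8 tip [-2.3 16.7 52.7] wire@post clamp [-2.6 67.  60.8]
bar [21.7 26.5 30.6]
post front z206 [ 2.6 78.9 54.8]
batten front z125? [ 49.2  29.5 135.7]
hook_place in tool [-4.4 26.8 64.2]
hook end in tool [-4.4 16.3 59.7]
```

```bash
python3 -m jog '{"delta_pos":[[0,0.05,0.5],[0,0,0.8],[0,0,0.5],[0,0,0.2],[0,0,0],[0,0,0],[0,0,0],[0,0,0]],"turn":[[0,0,0],[0,0,0],[0,0,0],[0,0,0],[0,0,0],[0,0,0],[0,0,0],[0,0,0]],"gripper":[1,1,1,1,1,1,1,1]}'
cat > f.py <<'E'
from h import *
F=[];Z=[]
for i in range(6):
    q=manip.get_state();F.append(q["contact_force"]);Z.append(q["eef_pos"]);camera("top")
print(round(q["time"],2),np.mean(Z,0).round(2),np.mean(F,0).round(2),np.std(F,0).round(2),q["torque"].round(2))
E
python3 f.py
```

```text
time: 9.47
eef_pos: [576.1, 200.9, 239.9]
tool_rot: [0.648, 0.762, 0.0, 0.0]
contact_force: [0.0, -0.5, -1.8]
opening: 0.204
9.72 [576.08 200.92 239.78] [-0.02 -0.05 -1.94] [0.48 0.39 0.31] [-0.05  0.01  0.02]
```

```bash
python3 -m jog '{"delta_pos":[[0,0,0.1],[0,0,0.1],[0,0,0.05],[0,0,0],[0,0,0]],"turn":[[0,0,0],[0,0,0],[0,0,0],[0,0,0],[0,0,0]],"gripper":[1,1,1,1,1]}'
python3 -m jog '{"delta_pos":[[0,0,0.1],[0,0,0.05],[0,0,0.05],[0,0,0],[0,0,0]],"turn":[[0,0,0],[0,0,0],[0,0,0],[0,0,0],[0,0,0]],"gripper":[1,1,1,1,1]}'
python3 f.py
```

```text
time: 10.18
eef_pos: [575.9, 200.9, 237.0]
tool_rot: [0.648, 0.762, -0.0, -0.0]
contact_force: [-0.7, 0.1, -2.6]
opening: 0.201
time: 10.6
eef_pos: [575.9, 200.9, 235.0]
tool_rot: [0.648, 0.762, -0.0, 0.0]
contact_force: [-0.3, 0.6, -2.5]
opening: 0.205
10.85 [575.97 200.87 235.07] [ 0.38  0.1  -2.53] [0.38 0.41 0.39] [-0.02  0.03  0.03]
```

```bash
python3 -m jog '{"delta_pos":[[0,0,0.05],[0,0,0.05],[0,0,0.05],[0,0,0],[0,0,0],[0,0,0]],"turn":[[0,0,0],[0,0,0],[0,0,0],[0,0,0],[0,0,0],[0,0,0]],"gripper":[1,1,1,1,1,1]}'
python3 f.py
```

```text
time: 11.4
eef_pos: [575.9, 200.9, 233.5]
tool_rot: [0.648, 0.762, -0.0, -0.0]
contact_force: [-1.3, 1.0, -0.5]
opening: 0.205
11.65 [575.96 200.89 233.56] [-0.21  0.13 -1.81] [0.62 0.67 0.65] [-0.09 -0.01 -0.01]
```

```bash
python3 -m jog '{"delta_pos":[[0,0,0.05],[0,0,0.05],[0,0,0],[0,0,0],[0,0,0],[0,0,0]],"turn":[[0,0,0],[0,0,0],[0,0,0],[0,0,0],[0,0,0],[0,0,0]],"gripper":[1,1,1,1,1,1]}'
python3 f.py
```

```text
time: 12.2
eef_pos: [576.0, 200.9, 232.6]
tool_rot: [0.648, 0.762, -0.0, 0.0]
contact_force: [-0.6, -0.4, -1.1]
opening: 0.203
12.45 [575.96 200.87 232.56] [-0.14 -0.02 -1.65] [0.29 0.59 0.45] [-0.11  0.07  0.01]
```

```bash
python3 -m jog '{"delta_pos":[[0,0,0.05],[0,0,0.05],[0,0,0],[0,0,0],[0,0,0],[0,0,0]],"turn":[[0,0,0],[0,0,0],[0,0,0],[0,0,0],[0,0,0],[0,0,0]],"gripper":[1,1,1,1,1,1]}'
python3 f.py
```

```text
time: 13.0
eef_pos: [576.0, 200.9, 231.6]
tool_rot: [0.648, 0.762, -0.0, 0.0]
contact_force: [0.7, -0.3, -1.9]
opening: 0.203
13.25 [575.97 200.87 231.57] [-0.01  0.01 -1.98] [0.45 0.42 0.25] [-0.03  0.06  0.05]
```

```bash
python3 -m jog '{"delta_pos":[[0,0,0.05],[0,0,0.05],[0,0,0.05],[0,0,0],[0,0,0],[0,0,0]],"turn":[[0,0,0],[0,0,0],[0,0,0],[0,0,0],[0,0,0],[0,0,0]],"gripper":[1,1,1,1,1,1]}'
python3 f.py
```

```text
time: 13.8
eef_pos: [575.9, 200.9, 230.0]
tool_rot: [0.648, 0.762, -0.0, -0.0]
contact_force: [0.4, -0.6, -2.0]
opening: 0.205
14.05 [575.96 200.87 230.07] [-0.03 -0.22 -2.04] [0.4  0.35 0.39] [-0.13  0.03  0.06]
```

Baseline stays near -2.1 N; still free.

```bash
python3 -m jog '{"delta_pos":[[0,0,0.05],[0,0,0.05],[0,0,0.05],[0,0,0],[0,0,0],[0,0,0]],"turn":[[0,0,0],[0,0,0],[0,0,0],[0,0,0],[0,0,0],[0,0,0]],"gripper":[1,1,1,1,1,1]}'
python3 f.py
```

```text
time: 14.6
eef_pos: [576.0, 200.9, 228.7]
tool_rot: [0.648, 0.762, 0.0, 0.0]
contact_force: [0.4, 0.5, 0.2]
opening: 0.206
14.85 [576.   200.9  228.66] [-0.08 -0.06 -0.18] [0.42 0.4  0.48] [-0.06  0.01 -0.01]
```

Run:
```python
from h import *
w=cam("wrist");s=cam("side")
crop(w[0],220,110,380,230,5,"pics/w6c.png")
crop(s[0],190,190,270,290,6,"pics/s6.png")
```

```text
(no output)
```

View pics/w6c.png

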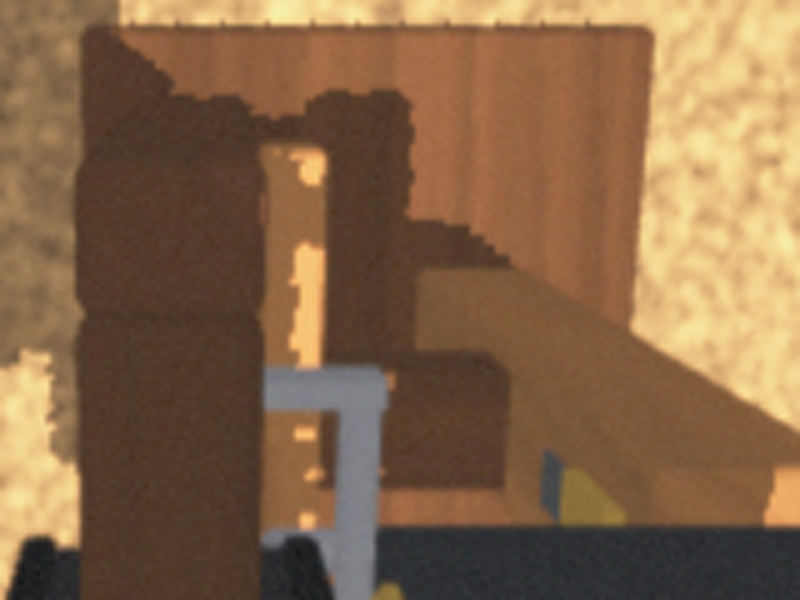

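View pics/s6.png

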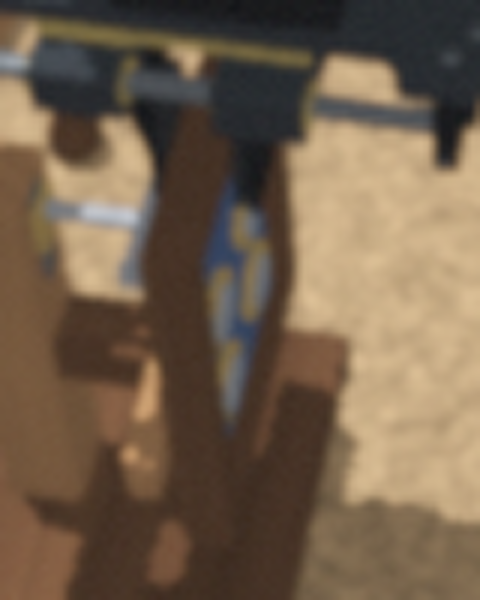

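```bash
python3 -m jog '{"delta_pos":[[0,0,0.03],[0,0,0.03],[0,0,0.03],[0,0,0.03],[0,0,0.03],[0,0,0],[0,0,0],[0,0,0]],"turn":[[0,0,0],[0,0,0],[0,0,0],[0,0,0],[0,0,0],[0,0,0],[0,0,0],[0,0,0]],"gripper":[1,1,1,1,1,1,1,1]}'
python3 f.py
```

```text
time: 15.67
eef_pos: [576.0, 200.9, 227.2]
tool_rot: [0.648, 0.762, 0.0, 0.0]
contact_force: [-0.0, -0.5, 3.5]
opening: 0.204
15.92 [576.01 200.89 227.16] [-0.24 -0.34  3.18] [0.3  0.44 0.22] [-0.09  0.13 -0.01]
```

```bash
python3 -m jog '{"delta_pos":[[0,0,0.03],[0,0,0.03],[0,0,0.03],[0,0,0.03],[0,0,0],[0,0,0],[0,0,0],[0,0,0]],"turn":[[0,0,0],[0,0,0],[0,0,0],[0,0,0],[0,0,0],[0,0,0],[0,0,0],[0,0,0]],"gripper":[1,1,1,1,1,1,1,1]}'
python3 f.py
```

```text
time: 16.63
eef_pos: [576.0, 200.9, 226.1]
tool_rot: [0.648, 0.762, 0.0, 0.0]
contact_force: [-1.1, 0.5, 5.0]
opening: 0.205
16.88 [576.02 200.92 226.07] [-1.41 -0.12  5.27] [0.36 0.35 0.49] [-0.14  0.28 -0.02]
```

```bash
python3 -m jog '{"delta_pos":[[0,0,0.02],[0,0,0],[0,0,0],[0,0,0],[0,0,0],[0,0,0],[0,0,0],[0,0,0]],"turn":[[0,0,0],[0,0,0],[0,0,0],[0,0,0],[0,0,0],[0,0,0],[0,0,0],[0,0,0]],"gripper":[1,1,1,1,1,1,1,1]}'
python3 f.py
python3 -m jog '{"delta_pos":[[0,0,0],[0,0,0],[0,0,0],[0,0,0]],"turn":[[0,0,0],[0,0,0],[0,0,0],[0,0,0]],"gripper":[1,1,1,1]}'
python3 f.py
```

```text
time: 17.6
eef_pos: [576.0, 200.9, 225.9]
tool_rot: [0.648, 0.762, 0.0, 0.0]
contact_force: [-2.8, -0.1, 5.3]
opening: 0.206
17.85 [576.03 200.91 225.9 ] [-1.88  0.15  5.37] [0.58 0.32 0.43] [-0.12  0.25 -0.04]
time: 18.23
eef_pos: [576.1, 200.9, 225.9]
tool_rot: [0.648, 0.762, 0.0, 0.0]
contact_force: [-1.7, -0.1, 5.1]
opening: 0.204
18.48 [576.03 200.91 225.9 ] [-1.58 -0.21  5.34] [0.26 0.27 0.25] [-0.17  0.24 -0.02]
```

```bash
python3 -m jog '{"delta_pos":[[0,0,0.02],[0,0,0],[0,0,0],[0,0,0],[0,0,0],[0,0,0],[0,0,0],[0,0,0]],"turn":[[0,0,0],[0,0,0],[0,0,0],[0,0,0],[0,0,0],[0,0,0],[0,0,0],[0,0,0]],"gripper":[1,1,1,1,1,1,1,1]}'
python3 f.py
python3 -m jog '{"delta_pos":[[0,0,-0.05],[0,0,-0.05],[0,0,-0.05],[0,0,-0.05],[0,0,-0.04],[0,0,0],[0,0,0],[0,0,0]],"turn":[[0,0,0],[0,0,0],[0,0,0],[0,0,0],[0,0,0],[0,0,0],[0,0,0],[0,0,0]],"gripper":[1,1,1,1,1,1,1,1]}'
python3 f.py
```

```text
time: 19.2
eef_pos: [576.0, 200.9, 225.7]
tool_rot: [0.648, 0.762, 0.0, 0.0]
contact_force: [-0.9, 0.3, 6.0]
opening: 0.205
19.45 [576.02 200.92 225.72] [-1.6  -0.32  5.84] [0.49 0.54 0.53] [-0.12  0.27  0.  ]
time: 20.17
eef_pos: [575.9, 200.9, 227.7]
tool_rot: [0.648, 0.762, -0.0, -0.0]
contact_force: [0.2, -0.4, 0.5]
opening: 0.205
20.42 [575.93 200.86 227.72] [-0.07 -0.22  0.77] [0.45 0.43 0.44] [ 0.03 -0.13 -0.01]
```

```bash
python3 -m jog '{"delta_pos":[[0,0,-0.03],[0,0,0],[0,0,0],[0,0,0],[0,0,0],[0,0,0],[0,0,0],[0,0,0]],"turn":[[0,0,0],[0,0,0],[0,0,0],[0,0,0],[0,0,0],[0,0,0],[0,0,0],[0,0,0]],"gripper":[1,1,0.77,0.75,0.73,0.71,0.69,0.67]}'
python3 -m jog '{"delta_pos":[[0,0,0],[0,0,0],[0,0,0],[0,0,0],[0,0,0],[0,0,0],[0,0,0],[0,0,0]],"turn":[[0,0,0],[0,0,0],[0,0,0],[0,0,0],[0,0,0],[0,0,0],[0,0,0],[0,0,0]],"gripper":[0.65,0.62,0.59,0.56,0.5,0.4,0.2,0]}'
python3 -m jog '{"delta_pos":[[0,0,0],[0,0,0],[0,0,0],[0,0,0],[0,0,0],[0,0,0],[0,0,0],[0,0,0]],"turn":[[0,0,0],[0,0,0],[0,0,0],[0,0,0],[0,0,0],[0,0,0],[0,0,0],[0,0,0]],"gripper":[0,0,0,0,0,0,0,0]}'
python3 - <<'E'
from h import *
w=cam("wrist");s=cam("side")
cv2.imwrite("pics/w7.png",w[0][:,:,::-1])
crop(s[0],190,150,290,310,3.7,"pics/s7.png")
E
python3 f.py
```

```text
time: 21.13
eef_pos: [575.9, 200.9, 228.1]
tool_rot: [0.648, 0.762, -0.0, -0.0]
contact_force: [-0.4, -0.1, -0.6]
opening: 0.307
time: 21.8
eef_pos: [576.0, 200.9, 228.2]
tool_rot: [0.648, 0.762, -0.0, 0.0]
contact_force: [0.8, -0.1, -0.5]
opening: 0.646
time: 22.47
eef_pos: [575.9, 200.9, 228.1]
tool_rot: [0.648, 0.762, -0.0, -0.0]
contact_force: [-0.6, -0.6, 0.3]
opening: 0.995
22.82 [575.95 200.88 228.16] [-0.07  0.18  0.13] [0.45 0.32 0.23] [-0.05  0.07 -0.02]
```

View pics/w7.png

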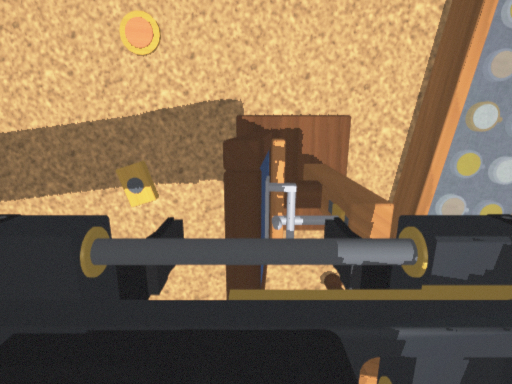

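View pics/s7.png

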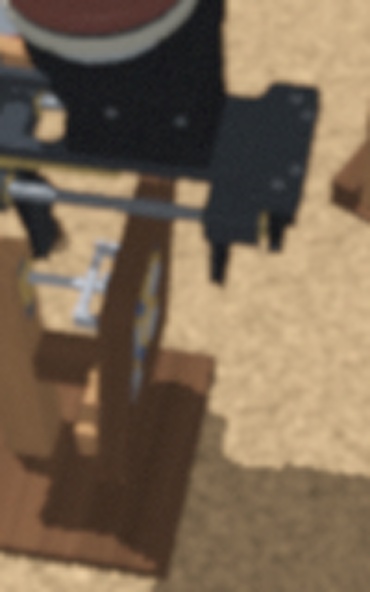

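```bash
python3 -m jog '{"delta_pos":[[0,0,-0.5],[0,0,-1],[0,0,-1.5],[0,0,-2],[0,0,-2.5],[0,0,-2.5],[0,0,-2],[0,0,-1]],"turn":[[0,0,0],[0,0,0],[0,0,0],[0,0,0],[0,0,0],[0,0,0],[0,0,0],[0,0,0]],"gripper":[0,0,0,0,0,0,0,0]}'
python3 -m jog '{"delta_pos":[[-2,-1.5,0],[-3,-2,0],[-3.5,-2,0],[-3.5,-2,0],[-3.5,-1,0],[-3,0,0],[-2,0,0],[0,0,0]],"turn":[[0,0,0],[0,0,0],[0,0,0],[0,0,0],[0,0,0],[0,0,0],[0,0,0],[0,0,0]],"gripper":[0,0,0,0,0,0,0,0]}'
python3 - <<'E'
from h import *
t=cam("top");s=cam("side")
cv2.imwrite("pics/t8f.png",t[0][:,:,::-1])
crop(t[0],150,130,250,230,6,"pics/t8.png")
crop(s[0],165,150,290,310,3.7,"pics/s8.png")
for i in range(10): camera("top")
s2=cam("side"); print("max diff",np.abs(s2[0][150:310,165:290].astype(int)-s[0][150:310,165:290]).max())
cv2.imwrite("pics/s9.png",s2[0][:,:,::-1])
E
python3 f.py
```

```text
time: 23.53
eef_pos: [576.7, 200.9, 362.1]
tool_rot: [0.648, 0.762, 0.002, 0.001]
contact_force: [0.7, 0.2, 0.7]
opening: 0.998
time: 24.2
eef_pos: [524.9, -20.6, 358.8]
tool_rot: [0.65, 0.76, 0.0, 0.001]
contact_force: [0.8, -0.2, 0.6]
opening: 0.999
max diff 49
25.1 [525.04 -15.06 358.17] [-0.   -0.34  0.05] [0.15 0.33 0.42] [-0.07  0.05 -0.  ]
```

View pics/s8.png

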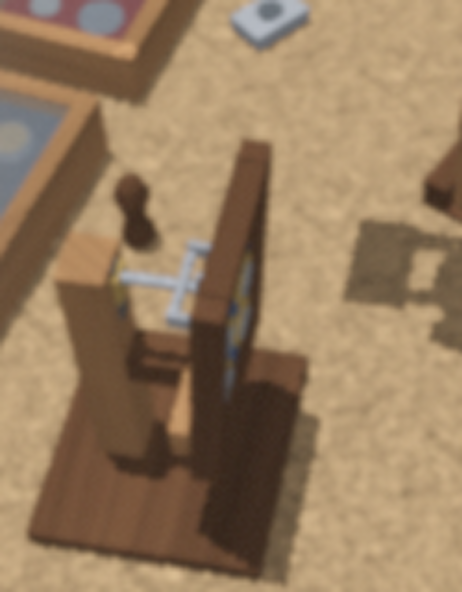

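View pics/t8f.png

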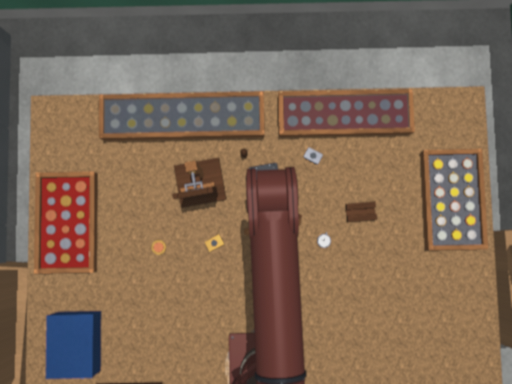

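View pics/s9.png

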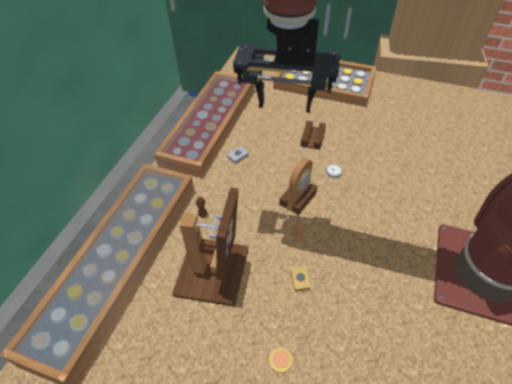

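Run:
```python
from h import *
a=cam("side")[0].astype(int)
for i in range(8): camera("top")
b=cam("side")[0].astype(int)
d=np.abs(a-b).max(2)[170:305,175:250];print(d.max(),(d>15).sum())
x=camera("side")
print(manip.get_state()["joint_velocities"].round(3))
```

```text
8 0
[-0.     0.    -0.002 -0.001 -0.     0.001  0.001]
```

Frame and arm are still.

```bash
python3 -c "
from bench import manip
print(manip.hand_in())"
```

```text
the job is handed in; nothing more can be done
None
```

The frame is hanging by its bar on the steel hook, leaning back on the batten, and I handed the job in at about 26 s of the 56 s allowed.

- **Hang:** I pinched the frame by its top edge, lifted it straight out of the slot and lowered it until the bar met the hook. Contact came with the tool at about 229 mm, which puts the hook roughly 2 mm above its middle height. An earlier estimate from the wrist camera had said +6.7 mm; I went by feel.
- **Tug:** With the gripper still holding, I pulled straight down for about 2.5 s at a load of 0.75–0.81 kg on the hook, frame included. The last 0.9 s or so was at about 0.81 kg. The averaged readings never went above that. These figures use the rise in force over the free-hanging reading of about -2.1 N. Single readings are noisy by about 0.5 N. A side force of about 1.6 N showed during the tug and was gone once I eased off.
- **Release:** I eased the pull off before opening the fingers slowly, then moved up and away.

In the last side-camera pictures, about 0.5 s apart, the frame did not move, and the contact force on the tool was about zero. The bystanders I could see looked undisturbed. The arm hid the plaque and one seal from the top camera at the end. The side camera showed the plaque standing, and the seal was in the arm's shadow there.

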